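# Feed one steel ball from the gated track to the dial indicator

## Robot

A 6-joint arm with a two-finger parallel gripper is mounted at the origin on a cart in front of the work surface, level with it; the furniture and walls round the work are solid. World frame = base frame: x ahead of the robot, y to its left, z up, the work surface at z = 0. Lengths are in m, angles in rad, forces in N, time in s.
With the tool pointing down it reaches from about 0.325 to 0.9 m from the base axis. Payload 6.1 kg.
Tool frame: the origin (TCP) lies on the centre line of the jaws, within the pads' length; the fingertips stand 8 mm ahead of it and the grasp point (between the pads) lies 11 mm behind it; z points along the fingers, y is the line along which they close (so a half turn about z gives the same grasp; the last joint's range is limited). The gripper opens to 85 mm and grips with 20 to 120 N. Pads are 22 mm wide; open, the fingers measure 114 mm over their backs; the gripper's body (76 mm by 85 mm) begins 54 mm behind the grasp point. The pads swing forward as they close: fully open they stand 13 mm farther back than shut.
Start: joints at [-1.301, 0.22, 1.526, -0, 1.395, -0.126], TCP at [0.241, -0.577, 0.239] pointing down, gripper open.
Joint ranges: [-2.98, 2.98], [-0.91, 2.08], [0.09, 2.57], [-1.24, 4.39], [0.2, 2.65], [-2.68, 2.68]. Speed limits (rad/s): [2.57, 2.57, 3.01, 3.14, 3.14, 3.14].

## Interface

Orientations are given as a 3x3 rotation matrix whose columns are the frame's x, y, z axes.
In Python, from cell import robot gives the robot as it stands. The module is installed in compiled form; this text tells all that it offers.
- The arm moves only by the tool jog_arm, never from a script. Its argument "plan" is a list that holds one entry, the list of rows, each a list of 7 numbers: the shift along the tool's x, y, z in units of 25 mm (1.0 is 25 mm), then the turn, a rotation vector about the tool's x, y, z in units of 6 degrees (1.0 is 6 degrees), then the finger opening in mm, from 0 to 85.4. A call has 1 to 20 rows; each row shifts and turns the commanded pose from where the row before left it, along the tool's axes as they then stand; what a row does not reach is not made up. A row lasts 1/10 s, in which the tool goes at most 50 mm and 8.59 degrees, less where a joint would pass 70% of its speed; a pose out of reach is approached as far as the arm can. A call is refused whole if a number of a shift passes 1 or a number of a turn 1, either way. A call with a gripper value outside its range is refused whole. The fingers move at their own pace and stop on an object; "force" is the grip in N (left out, the last holds). Time passes only in rows, so rows that do not move let the fingers close. It gives the time, the measured TCP pose, the force, the opening and the grip force at its end, in the units of the state.
- robot.read_state(): the state, without advancing time (a new reading comes with each control period).
- robot.camera(name): name is "scene" or "side" or "wrist"; returns a dict with "frame" (384x512x3 uint8, red, green, blue), "depth" (384x512 float32, m along the optical axis (not along the pixel's ray), 0 where there is no reading), "fx", "fy", "cx", "cy" (pixels), "extrinsics" (4x4, takes a point from camera to world coordinates). Camera axes: x right, y down, z forward; pixel columns grow to the right and rows downward; lengths in m; the calibration is good to about 2 mm. A picture is of the moment at which its call begins.
- robot.finish_job(): hands the job in; it is judged then, once.
The state is a dict: "t": time; "joints": joint angles; "joint_velocities": joint speeds; "joint_efforts": joint torques, N m; "eef_pos": TCP position; "tool_rot": TCP orientation; "contact_force": force on the tool from outside, world axes, zero at the start; "wrist_torque": the same for the moment, N m; "gripper_width": finger opening in m; "grip_force": force on a finger pad.
Only numpy, scipy, OpenCV 4.12 (cv2) and the standard library are available. Lean on these libraries where they do the work, as an engineer would, in place of code of your own. Each camera call takes 0.05 s, during which the arm holds its last target. There are 200 camera calls.

## Task

Feed the next steel ball to the dial indicator: push the carriage by its black knob fully home against the stop at the mouth of the ball track, then press the red pad of the rocking lever right down so that the gate at its other end lifts and one ball rolls into the carriage's seat, and let the lever come back up to shut the gate. Then push the carriage the other way by the knob, fully against its far stop, so that the ball lifts the indicator's plunger, and leave it there with the other balls still waiting behind the gate. Use the fingertips to push and press only: do not touch any ball, and leave everything else on the bench where it is.

Things in the scene. Friction and masses are not known exactly. Their poses are not given: they have to be found in the camera images.
- feeder: Ball gauging fixture, fixed: base plate 75x355 mm, top at 12 mm. Origin on the bench under the middle of the ball lane; x away from the robot, y along the lane to the left (uphill). Along y: sloping track (+166 to -12 mm), carriage, dial indicator at y -120 (60 mm across, x within 15 mm, 85 to 182 mm high, on a post behind). Keep the gripper's body clear of the dial. Yaw -0.1 to 0.42 rad.
- track: Two steel rods between cheeks, sloping down to the right by 0.175 rad, x within 23 mm. Origin between the rods' axes under the ball at the gate; y uphill along the rods, z square to them. A ball on the rods has its centre at z 13 mm; those waiting have y of 0, 25, 50, 75 mm. With y below -20 mm a ball has passed the gate.
- rocker (a joint): Rocking lever over the track. 0 = at rest, gate down, held by a spring; 0.72 rad = pad pressed to its stop, which takes about 4 N. As the pad goes down the yellow gate at the other end rises and two catch pins drop behind the first ball, so one press passes one ball. The ball gets free at about 0.62 rad and needs half a second to reach the seat. Springs back when let go.
- press_pad (a point): Centre of the top of the red ribbed pad (28 mm across the lane, 32 mm along it) on the lever's uphill end, 41 mm nearer the robot than the lane. At rest about 108 mm above the bench, tilted 20 degrees (uphill side higher); it goes 46 mm nearly straight down to its stop, then tilted 20 degrees the other way. Below it is only the base plate.
- carriage (a joint): Carriage on guide rods along the lane. 0 = at the feed stop, knob and seat at feeder y -30 mm, seat under the track's mouth; grows as it goes right (feeder -y); 0.09 m = at the far stop, seat under the indicator. Starts in between. Slides stiffly (about 2 N) and stays where it is left.
- knob (a point): Top centre of the carriage's upright black knob, 20 mm across, standing from 12 to 60 mm above the bench, 85 mm nearer the robot than the lane. It is joined to the carriage behind it by a flat bar 16 mm wide, 19 to 27 mm above the bench. Push on its right side to send the carriage left (feeder +y), on its left side to send it right (feeder -y).
- seat (a point): Centre of a ball seated in the carriage's brass-lined pocket, 48 mm above the bench; moves with the carriage.
- plunger (a joint): Lift of the indicator's plunger: 0 = hanging free, grows upward (m). A seated ball at the far stop lifts it about 2.5 mm.
- plunger_tip (a point): Lowest point of the indicator's round plunger tip, 10 mm across, 58 mm above the bench when free.
- ball1: The next ball, the lowest one, resting against the gate: bright steel, 25 mm across, 64 g. Origin at its centre.
- ball2: Waiting steel ball number 2 from the gate, 25 mm across; origin at its centre.
- ball3: Waiting steel ball number 3 from the gate, 25 mm across; origin at its centre.
- ball4: Waiting steel ball number 4 from the gate, 25 mm across; origin at its centre.
- parts_tin: Bystander: round parts tin, 64 mm across, 20 mm high; origin under its middle. Leave it.
- v_block: Bystander: small steel V-block, 42x50x34 mm; origin under its middle. Leave it.
- oil_bottle: Bystander: oil bottle with red spout, 38 mm across, 115 mm high; origin under its middle. Leave it.
- calipers: Bystander: calipers lying flat, 71x180x8 mm; origin under its middle. Leave it.
- loupe: Bystander: black loupe, 38 mm across, 38 mm high; origin under its middle. Leave it.
- plug_gauge: Bystander: plug gauge lying down, 22x74x19 mm; origin under its middle. Leave it.

How it is judged:
On the way, in this order (a step that is already met when the one before it is completed fails the run):
1. the carriage is home against the feed stop (within 3 mm) (value of joint carriage below 0.003 m), for 0.2 s.
2. the lever is pressed down (0.6 rad or more) with the carriage still home (value of joint rocker above 0.6 rad and value of joint carriage below 0.004 m), for 0.05 s.
3. the first ball sits in the seat of the homed carriage and the lever is back up (distance between ball1 and seat below 0.004 m and value of joint rocker below 0.06 rad and value of joint carriage below 0.004 m), for 0.2 s.
4. the carriage is at the far stop (within 3 mm) and the ball lifts the plunger (value of joint carriage above 0.087 m and value of joint plunger above 0.0015 m and distance between ball1 and seat below 0.004 m), for 0.2 s.
At the end, for the whole second after the job is handed in: The carriage is within 3 mm of its far stop, the first ball rests within 4 mm of its seated place there and within 5 mm of the plunger's axis, lifting the plunger at least 1.5 mm; the lever is back up (within 0.06 rad of rest) and the other three balls are still on the track behind the gate (all of step 4 and value of joint rocker below 0.06 rad and horizontal distance between ball1 and plunger_tip below 0.005 m and linear speed of ball1 below 0.02 m/s and y of each of ball2, ball3, ball4 in the frame of track above -0.02 m); the robot touches nothing.
It fails at once if a second ball passes the gate (not (y of ball2 in the frame of track above -0.02 m) or not (y of ball3 in the frame of track above -0.02 m) or not (y of ball4 in the frame of track above -0.02 m)).
It fails at once if a ball falls off the fixture (height (world z) of any of ball1, ball2, ball3, ball4 below 0.035 m).
It fails at once if the robot touches a ball (contact force between any of ball1, ball2, ball3, ball4 and the arm above 0.3 N or contact force between any of ball1, ball2, ball3, ball4 and the fingers above 0.3 N).
It fails at once if a bystander is lifted or moved more than 20 mm (distance of any of parts_tin, v_block, oil_bottle, calipers, loupe, plug_gauge from where it was at the start of the episode above 0.02 m).
It also fails if it takes over 64 s, if anything falls off the work surface, if the arm or the gripper's body presses on something with over 40 N, if the wrist force passes 120 N, or if a joint passes its speed limit or range.

## Working session

There is one attempt and no reset: what is moved stays moved. The work goes in short steps, Python scripts to look and compute and a tool call to move; the robot and the scene stay as the last step left them, time stands still between calls to the robot, and variables do not carry over. Pictures are saved under pics/ and viewed, at most 10 in all, crops included, and the job is handed in when it is done.

Besides the shell and the picture viewer there is one more tool, called after "Request:" in YAML: its name, and indented under it one key for each argument. jog_arm: Moves the arm, as the interface text tells. Its arguments: {"type":"object","properties":{"plan":{"type":"array"},"force":{"type":"number"}},"required":["plan"]}

```bash
mkdir -p pics
cat > h.py <<'E'
import numpy as np, cv2
from cell import robot
def cloud(c):
    d=c["depth"]; v,u=np.indices(d.shape)
    p=np.stack([(u-c["cx"])/c["fx"]*d,(v-c["cy"])/c["fy"]*d,d],-1)
    T=np.array(c["extrinsics"]); return p@T[:3,:3].T+T[:3,3]
E
python3 - <<'E'
from h import *
for n in ["scene","side"]:
    c=robot.camera(n); np.savez(f"{n}0.npz",**c)
    cv2.imwrite(f"pics/{n}0.png",cv2.resize(c["frame"][...,::-1],(800,600)))
    print(n,c["fx"],c["cx"],np.round(c["extrinsics"],3).tolist())
s=robot.read_state();print(s["t"],s["eef_pos"],np.round(s["tool_rot"],3).tolist(),s["gripper_width"])
E
```

```text
scene 449.6846965864303 257.90436813239404 [[-0.776, -0.411, 0.478, -0.088], [-0.63, 0.531, -0.567, 0.779], [-0.021, -0.742, -0.671, 0.976], [0.0, 0.0, 0.0, 1.0]]
side 488.9385409047603 250.07703657276585 [[1.0, -0.029, 0.002, 0.568], [-0.018, -0.58, 0.814, -1.176], [-0.022, -0.814, -0.581, 0.945], [0.0, 0.0, 0.0, 1.0]]
0.1 [ 0.24081033 -0.57617045  0.23829365] [[0.923, 0.386, -0.0], [0.386, -0.923, 0.002], [0.0, -0.002, -1.0]] 0.08540388939517071
```

View pics/scene0.png

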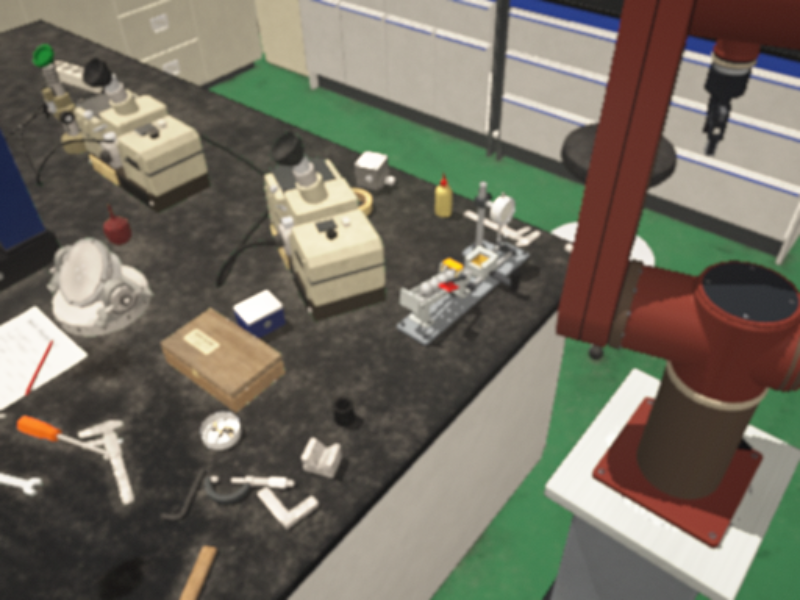

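View pics/side0.png

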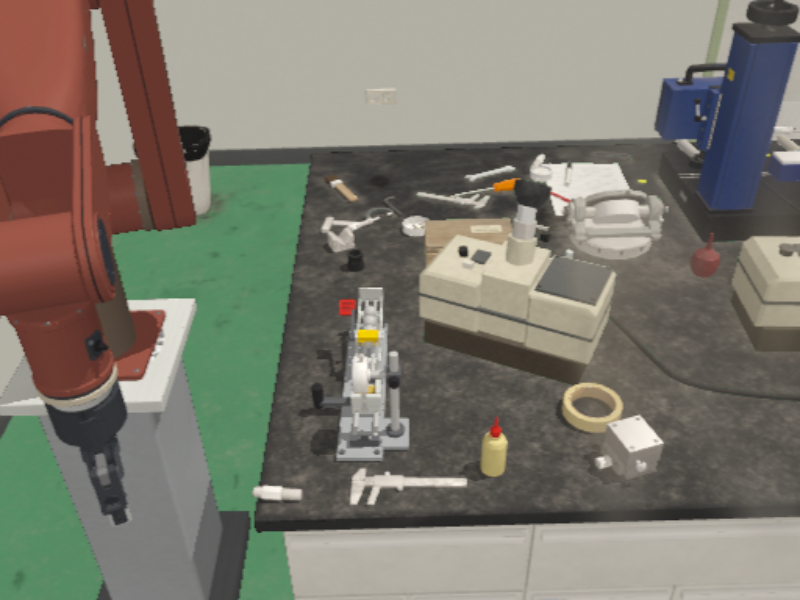

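The side view shows the red pad at (347,307), the yellow gate at (368,337), the knob top at about (318,388), and the dial at (360,375). In the scene view the pad is at (449,286) and the gate at (452,265).

Run:
```python
from h import *
P={}
for n,box in [("scene",(380,170,560,350)),("side",(300,270,420,470))]:
    c=dict(np.load(n+"0.npz")); W=cloud(c); f=c["frame"]; hsv=cv2.cvtColor(f,cv2.COLOR_RGB2HSV)
    x0,y0,x1,y1=[int(b/1.5625) for b in box]
    roi=np.zeros(f.shape[:2],bool); roi[y0:y1,x0:x1]=1
    H,S,V=[hsv[...,i].astype(int) for i in range(3)]
    T=c["extrinsics"]
    masks={"pad":((H<8)|(H>172))&(S>150)&(V>90),"gate":(H>20)&(H<32)&(S>180)&(V>120)}
    for k,m in masks.items():
        m=m&roi; v,u=np.nonzero(m); w=W[m]; w=w[c["depth"][m]>0]
        print(n,k,len(u),u.mean().round(1),v.mean().round(1),np.median(w,0).round(4),w.min(0).round(3),w.max(0).round(3))
        d=T[:3,:3]@np.array([(u.mean()-c["cx"])/c["fx"],(v.mean()-c["cy"])/c["fy"],1]); P[n,k]=(T[:3,3],d)
    # base plate: z 0.008..0.016
    m=roi&(np.abs(W[...,2]-0.012)<0.004)&(S<60)&(V>90)&(c["depth"]>0)
    q=W[m][:,:2].astype(np.float32); print("plate",len(q),cv2.minAreaRect(q))
    # knob: dark points with z>.03
    m=roi&(V<60)&(W[...,2]>0.03)&(W[...,2]<.08)&(W[...,0]<.46)&(c["depth"]>0)
    w=W[m]; v,u=np.nonzero(m); print("knob",len(w),np.round(np.median(w,0),3) if len(w) else '')
    if len(w):print(w[w[:,2]>.055].round(3)[:25].tolist(),u.min(),u.max(),v.min(),v.max())
for k in ["pad","gate"]:
    (a,d),(b,e)=P["scene",k],P["side",k]
    t=np.linalg.lstsq(np.stack([d,-e],1),b-a,rcond=None)[0]
    p,q=a+d*t[0],b+e*t[1]; print(k,((p+q)/2).round(4),np.linalg.norm(p-q).round(4))
a=cv2.imread("pics/side0.png"); 
s=dict(np.load("side0.npz"))["frame"][165:300,190:270,::-1]; t=dict(np.load("scene0.npz"))["frame"][110:225,250:350,::-1]
s=cv2.resize(s,None,fx=4.4,fy=4.4,interpolation=2); t=cv2.resize(t,None,fx=4.4,fy=4.4,interpolation=2)
o=np.zeros((600,800,3),np.uint8); o[:s.shape[0],:s.shape[1]]=s; o[:t.shape[0],355:355+t.shape[1]]=t[:,:445]
cv2.imwrite("pics/crop.png",o)
```

```text
scene pad 57 285.8 167.8 [ 0.4879 -0.0335  0.1082] [ 0.474 -0.341  0.062] [ 0.724 -0.019  0.115]
scene gate 48 290.5 168.5 [ 0.5266 -0.1013  0.0955] [ 0.507 -0.211  0.037] [ 0.543 -0.089  0.1  ]
plate 1001 ((0.6744410991668701, -0.15768268704414368), (0.4300931990146637, 0.4319005608558655), 6.032427787780762)
knob 50 [ 0.433 -0.191  0.05 ]
[[0.441, -0.205, 0.056], [0.437, -0.206, 0.058], [0.44, -0.199, 0.057], [0.437, -0.199, 0.059], [0.434, -0.201, 0.059], [0.432, -0.203, 0.059], [0.438, -0.189, 0.06], [0.436, -0.192, 0.06], [0.432, -0.191, 0.062], [0.431, -0.196, 0.059], [0.431, -0.202, 0.055], [0.436, -0.186, 0.059], [0.433, -0.187, 0.06], [0.432, -0.191, 0.058], [0.431, -0.196, 0.055], [0.428, -0.197, 0.056], [0.436, -0.186, 0.055], [0.431, -0.184, 0.059], [0.427, -0.189, 0.058]] 326 332 172 181
side pad 92 221.3 196.1 [ 0.4854 -0.0373  0.1059] [ 0.461 -0.053 -0.005] [0.503 0.131 0.113]
side gate 95 234.9 214.4 [ 0.5258 -0.109   0.0934] [ 0.509 -0.12   0.081] [ 0.543 -0.094  0.098]
plate 1175 ((0.5381385684013367, -0.14669568836688995), (0.3558664321899414, 0.11587659269571304), 88.00968170166016)
knob 74 [ 0.438 -0.207  0.049]
[[0.436, -0.193, 0.058], [0.439, -0.191, 0.057], [0.431, -0.196, 0.058], [0.434, -0.199, 0.06], [0.436, -0.195, 0.056], [0.439, -0.195, 0.057], [0.442, -0.199, 0.06], [0.431, -0.2, 0.058], [0.434, -0.199, 0.056], [0.436, -0.198, 0.056], [0.442, -0.2, 0.057], [0.445, -0.202, 0.059], [0.431, -0.202, 0.056], [0.434, -0.202, 0.056], [0.437, -0.203, 0.057], [0.44, -0.205, 0.059], [0.442, -0.205, 0.058], [0.445, -0.206, 0.059], [0.432, -0.208, 0.058], [0.435, -0.209, 0.059], [0.437, -0.208, 0.058], [0.439, -0.206, 0.056], [0.442, -0.207, 0.057], [0.445, -0.206, 0.056], [0.437, -0.212, 0.058]] 200 206 245 257
pad [ 0.4987 -0.0628  0.1306] 0.0234
gate [ 0.5256 -0.1074  0.0922] 0.0001
```

View pics/crop.png

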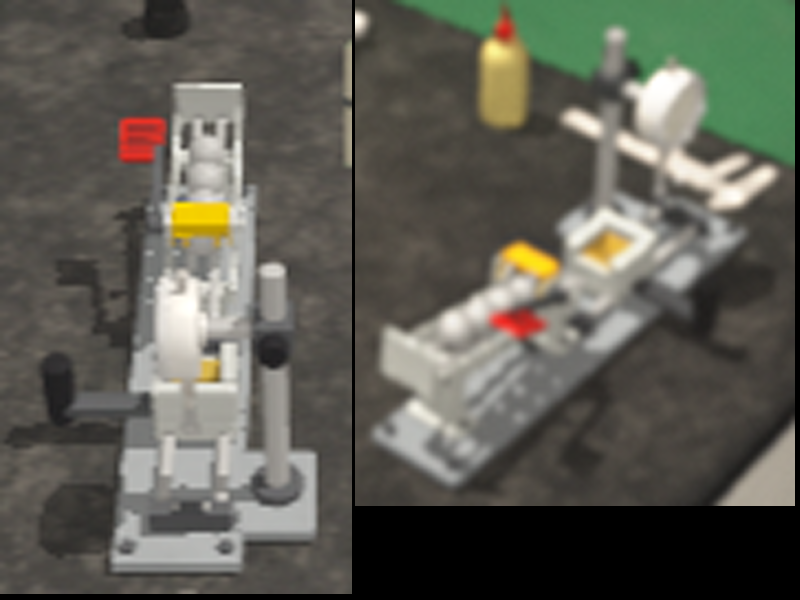

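The crop shows the four balls behind the yellow gate, with the carriage midway. Depth puts the knob at about (0.436, -0.198, 0.060), the pad at (0.487, -0.036, 0.107), and the feeder yaw at about -0.035. First I turn the tool square to the lane, close the fingers and go above a spot to the right of the knob.

Request:
jog_arm:
  plan:
    - [[0,0,0,0,0,0.82,0],[0,0,0,0,0,0.82,0],[0,0,0,0,0,0.82,0],[0,0,0,0,0,0.82,0],[0,0,0,0,0,0.82,0],[0.48,-0.92,0,0,0,0,0],[0.48,-0.92,0,0,0,0,0],[0.48,-0.92,0,0,0,0,0],[0.48,-0.92,0,0,0,0,0],[0.48,-0.92,0,0,0,0,0],[0.48,-0.92,0,0,0,0,0],[0.48,-0.92,0,0,0,0,0],[0.48,-0.92,0,0,0,0,0],[0.48,-0.92,0,0,0,0,0],[0.48,-0.92,0,0,0,0,0],[0.48,-0.92,0,0,0,0,0],[0.48,-0.92,0,0,0,0,0],[0.48,-0.92,0,0,0,0,0],[0.48,-0.92,0,0,0,0,0],[0.48,-0.92,0,0,0,0,0]]

```text
t: 2.1
eef_pos: [0.4326, -0.2367, 0.2389]
tool_rot: [[0.999, -0.034, -0.0], [-0.034, -0.999, 0.0], [-0.0, -0.0, -1.0]]
contact_force: [1.0, 0.6, -0.6]
gripper_width: -0.0001
grip_force: 0.0
```

Run:
```python
from h import *
c=robot.camera("wrist"); np.savez("w0.npz",**c); W=cloud(c); f=c["frame"]
cv2.imwrite("pics/w0.png",cv2.resize(f[...,::-1],(800,600)))
hsv=cv2.cvtColor(f,cv2.COLOR_RGB2HSV);H,S,V=[hsv[...,i].astype(int) for i in range(3)]
m=(V<70)&(W[...,2]>.054)&(W[...,2]<.066)&(W[...,0]<.47)&(W[...,0]>.40)&(abs(W[...,1]+.2)<.04)
w=W[m];print("knob",len(w),w.min(0).round(4),w.max(0).round(4))
m=((H<8)|(H>172))&(S>150)&(V>90)&(W[...,2]>.08)&(abs(W[...,1]+.035)<.06);w=W[m]
if len(w):print("pad",len(w),w.min(0).round(4),w.max(0).round(4))
s=dict(np.load("side0.npz"));w=cloud(s).reshape(-1,3);w=w[(abs(w[:,0]-.527)<.03)&(w[:,1]>-.1)&(w[:,1]<.1)];print("track top",np.percentile(w[:,2],[90,99,100]).round(3))
```

```text
knob 240 [ 0.428  -0.2073  0.054 ] [ 0.4468 -0.1879  0.0602]
pad 1233 [ 0.4738 -0.0507  0.099 ] [ 0.5014 -0.0188  0.1136]
track top [0.097 0.108 0.112]
```

View pics/w0.png

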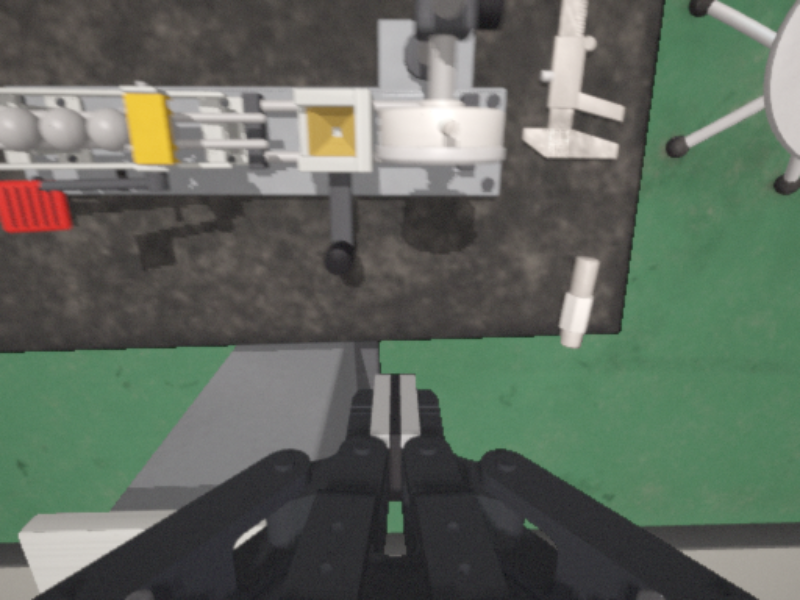

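The wrist view shows the knob at (340,258), the pad at (35,207), and clear bench to the right of the knob. Descending there.

Request:
jog_arm:
  plan:
    - [[0,0,0.79,0,0,0,0],[0,0,0.79,0,0,0,0],[0,0,0.79,0,0,0,0],[0,0,0.79,0,0,0,0],[0,0,0.79,0,0,0,0],[0,0,0.79,0,0,0,0],[0,0,0.79,0,0,0,0],[0,0,0.79,0,0,0,0],[0,0,0.79,0,0,0,0],[0,0,0.79,0,0,0,0],[0,0,0,0,0,0,0]]

```text
t: 3.25
eef_pos: [0.43, -0.2362, 0.0388]
tool_rot: [[0.999, -0.034, -0.005], [-0.034, -0.999, 0.004], [-0.005, -0.004, -1.0]]
contact_force: [-0.7, -0.3, -0.5]
gripper_width: -0.0
grip_force: 0.0
```

Request:
jog_arm:
  plan:
    - [[0,-0.3,0,0,0,0,0],[0,-0.3,0,0,0,0,0],[0,-0.2,0,0,0,0,0],[0,-0.2,0,0,0,0,0],[0,-0.2,0,0,0,0,0],[0,-0.2,0,0,0,0,0],[0,0,0,0,0,0,0]]

```text
t: 3.95
eef_pos: [0.4339, -0.2023, 0.0421]
tool_rot: [[0.999, -0.033, 0.0], [-0.033, -0.999, 0.0], [0.0, -0.0, -1.0]]
contact_force: [0.4, -0.2, -0.4]
gripper_width: -0.0001
grip_force: 0.1
```

Request:
jog_arm:
  plan:
    - [[0,-0.2,0,0,0,0,0],[0,-0.2,0,0,0,0,0],[0,-0.2,0,0,0,0,0]]

```text
t: 4.25
eef_pos: [0.4344, -0.1916, 0.0424]
tool_rot: [[1.0, -0.032, 0.001], [-0.032, -0.999, -0.008], [0.001, 0.008, -1.0]]
contact_force: [-4.9, -34.0, -9.4]
gripper_width: -0.0001
grip_force: 16.8
```

```bash
cat >> h.py <<'E'
def knob(name="w"):
    c=robot.camera("wrist"); W=cloud(c); f=c["frame"]
    V=f.max(-1)
    # base plate/track/carriage not dark; knob tip dark near top height, away from the fingers
    m=(V<80)&(W[...,2]>.05)&(W[...,2]<.066)&(abs(W[...,0]-.437)<.03)&(c["depth"]>0)
    cv2.imwrite(f"pics/{name}.png",cv2.resize(f[...,::-1],(800,600)))
    w=W[m]; print("knob",len(w),w.min(0).round(4) if len(w) else '',w.max(0).round(4) if len(w) else '')
    return c,W
E
python3 - <<'E'
from h import *
knob("w1"); s=robot.read_state(); print(s["contact_force"],s["eef_pos"])
E
```

```text
knob 2025 [ 0.4287 -0.2044  0.05  ] [ 0.4487 -0.1585  0.066 ]
[ -2.33429563 -21.13374021  -4.93554949] [ 0.43433121 -0.19190919  0.04231408]
```

View pics/w1.png

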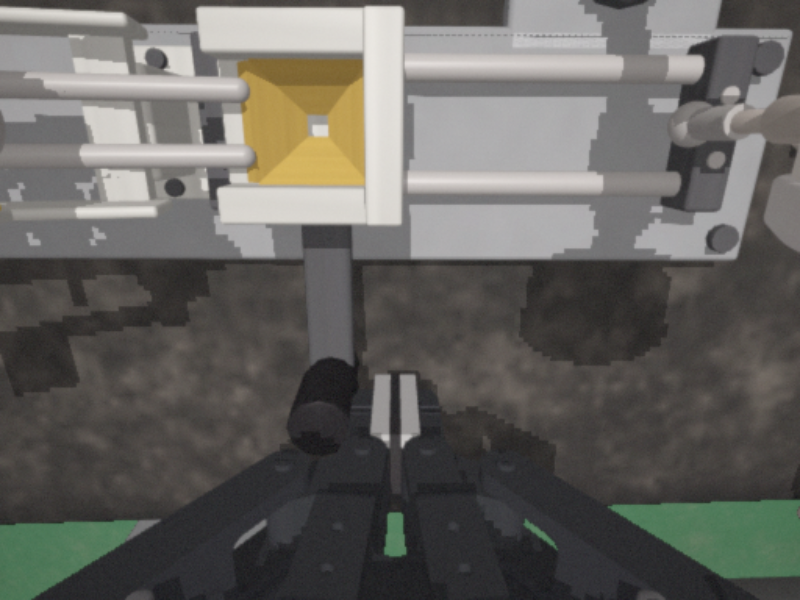

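The carriage is home: about 20 N against the stop, and the seat at (318,125) is under the rod ends. Settle, back off, rise, and go over the pad.

Request:
jog_arm:
  plan:
    - [[0,0,0,0,0,0,0],[0,0,0,0,0,0,0],[0,0.4,0,0,0,0,0],[0,0.4,0,0,0,0,0],[0,0,-0.9,0,0,0,0],[0,0,-0.9,0,0,0,0],[0,0,-0.9,0,0,0,0],[0,0,-0.9,0,0,0,0],[0,0,-0.9,0,0,0,0],[0.22,-0.89,0,0,0,0,0],[0.22,-0.89,0,0,0,0,0],[0.22,-0.89,0,0,0,0,0],[0.22,-0.89,0,0,0,0,0],[0.22,-0.89,0,0,0,0,0],[0.22,-0.89,0,0,0,0,0],[0.22,-0.89,0,0,0,0,0],[0.22,-0.89,0,0,0,0,0],[0,0,0,0,0,0,0],[0,0,0,0,0,0,0]]

```text
t: 6.2
eef_pos: [0.483, -0.0312, 0.1539]
tool_rot: [[0.999, -0.032, -0.001], [-0.032, -0.999, 0.0], [-0.001, -0.0, -1.0]]
contact_force: [-0.2, -0.3, -0.1]
gripper_width: 0.0004
grip_force: 0.0
```

Run:
```python
from h import *
s=robot.read_state(); print(s["contact_force"],s["eef_pos"],np.round(s["tool_rot"],3).tolist())
c=robot.camera("side"); f=cv2.resize(c["frame"][160:300,180:290,::-1],None,fx=4.2,fy=4.2,interpolation=2); cv2.imwrite("pics/s1.png",f)
```

```text
[-0.15641342 -0.2789414  -0.07233476] [ 0.48302625 -0.03115424  0.15391019] [[0.999, -0.032, -0.001], [-0.032, -0.999, 0.0], [-0.001, -0.0, -1.0]]
```

View pics/s1.png

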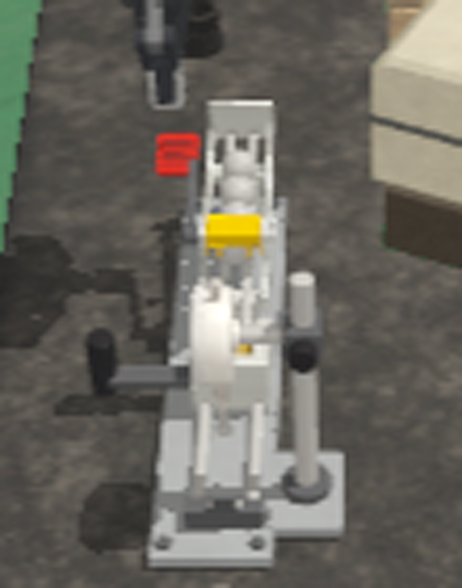

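The carriage sits home with the finger above the red pad. Pressing down in steps.

Request:
jog_arm:
  plan:
    - [[0,0,0.6,0,0,0,0],[0,0,0.6,0,0,0,0],[0,0,0.3,0,0,0,0],[0,0,0.3,0,0,0,0],[0,0,0.3,0,0,0,0],[0,0,0.3,0,0,0,0],[0,0,0.3,0,0,0,0],[0,0,0.3,0,0,0,0],[0,0,0,0,0,0,0]]

```text
t: 7.15
eef_pos: [0.4833, -0.0316, 0.0786]
tool_rot: [[0.999, -0.033, -0.0], [-0.033, -0.999, -0.0], [-0.0, 0.0, -1.0]]
contact_force: [0.5, 0.5, 2.8]
gripper_width: -0.0001
grip_force: 1.4
```

Request:
jog_arm:
  plan:
    - [[0,0,0.1,0,0,0,0],[0,0,0.1,0,0,0,0],[0,0,0,0,0,0,0]]

```text
t: 7.45
eef_pos: [0.4836, -0.0316, 0.0744]
tool_rot: [[0.999, -0.034, 0.001], [-0.034, -0.999, -0.0], [0.001, 0.0, -1.0]]
contact_force: [0.4, -0.6, 4.0]
gripper_width: -0.0002
grip_force: 1.5
```

Request:
jog_arm:
  plan:
    - [[0,0,0.1,0,0,0,0],[0,0,0.06,0,0,0,0],[0,0,0,0,0,0,0],[0,0,0,0,0,0,0]]

```text
t: 7.85
eef_pos: [0.4838, -0.0317, 0.071]
tool_rot: [[0.999, -0.033, 0.001], [-0.033, -0.999, -0.0], [0.001, 0.0, -1.0]]
contact_force: [-1.5, -0.9, 7.8]
gripper_width: -0.0005
grip_force: 3.5
```

Request:
jog_arm:
  plan:
    - [[0,0,0.06,0,0,0,0],[0,0,0,0,0,0,0],[0,0,0,0,0,0,0],[0,0,0,0,0,0,0],[0,0,0,0,0,0,0],[0,0,0,0,0,0,0],[0,0,0,0,0,0,0],[0,0,0,0,0,0,0]]

```text
t: 8.65
eef_pos: [0.484, -0.0318, 0.0704]
tool_rot: [[0.999, -0.033, 0.001], [-0.033, -0.999, -0.001], [0.001, 0.001, -1.0]]
contact_force: [-5.0, -0.3, 15.5]
gripper_width: -0.0001
grip_force: 7.1
```

Run:
```python
from h import *
c=robot.camera("side"); f=cv2.resize(c["frame"][160:300,180:290,::-1],None,fx=4.2,fy=4.2,interpolation=2); cv2.imwrite("pics/s2.png",f)
```

```text
(no output)
```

View pics/s2.png

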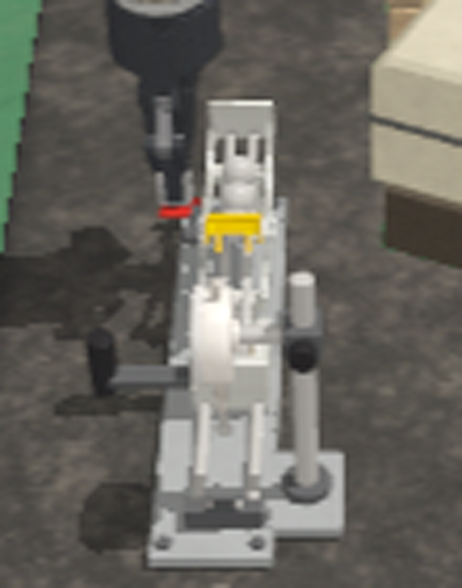

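The lever is at its stop (15 N) and the gate has lifted. I lift smoothly and move above the left of the knob.

Request:
jog_arm:
  plan:
    - [[0,0,-0.3,0,0,0,0],[0,0,-0.4,0,0,0,0],[0,0,-0.4,0,0,0,0],[0,0,-0.4,0,0,0,0],[0,0,-0.5,0,0,0,0],[0,0,-0.7,0,0,0,0],[0,0,-0.8,0,0,0,0],[-0.47,0.82,0,0,0,0,0],[-0.47,0.82,0,0,0,0,0],[-0.47,0.82,0,0,0,0,0],[-0.47,0.82,0,0,0,0,0],[0,0,0,0,0,0,0],[0,0,0,0,0,0,0]]

```text
t: 10.0
eef_pos: [0.4337, -0.112, 0.1567]
tool_rot: [[0.999, -0.035, 0.001], [-0.035, -0.999, 0.0], [0.001, -0.0, -1.0]]
contact_force: [0.2, -0.1, 0.9]
gripper_width: -0.0001
grip_force: 0.0
```

Run:
```python
from h import *
knob("w2"); s=robot.read_state(); print(s["contact_force"],s["eef_pos"])
```

```text
knob 474 [ 0.4285 -0.1775  0.05  ] [ 0.4483 -0.1585  0.0603]
[-0.60201022 -0.29217941  0.32690906] [ 0.43387694 -0.11161212  0.15662045]
```

View pics/w2.png

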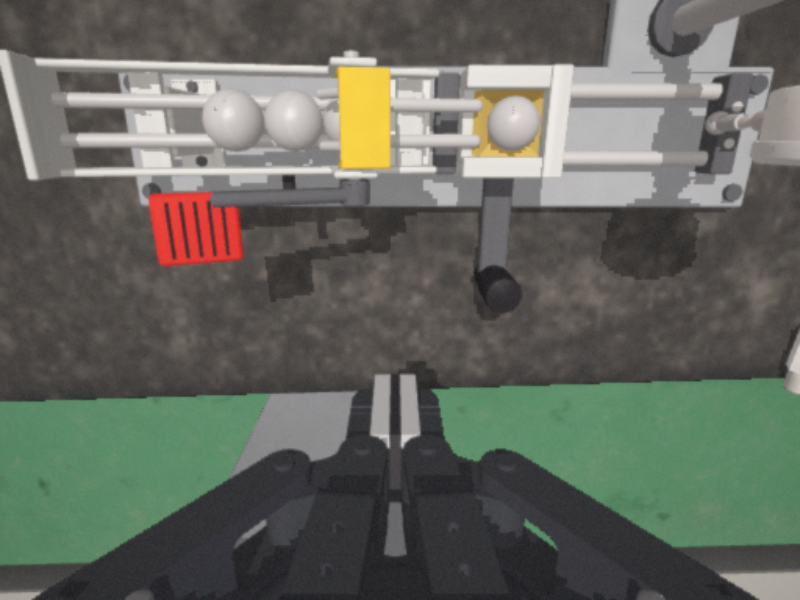

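The ball sits in the seat at (513,124), the gate is shut, the lever is up, and three balls wait. Descending to the left of the knob and starting the push.

Request:
jog_arm:
  plan:
    - [[0.1,0,0.77,0,0,0,0],[0,0,0.77,0,0,0,0],[0,0,0.77,0,0,0,0],[0,0,0.77,0,0,0,0],[0,0,0.77,0,0,0,0],[0,0,0.77,0,0,0,0],[0,0.4,0,0,0,0,0],[0,0.4,0,0,0,0,0],[0,0.2,0,0,0,0,0],[0,0.05,0,0,0,0,0],[0,0.05,0,0,0,0,0],[0,0.05,0,0,0,0,0],[0,0.05,0,0,0,0,0],[0,0.08,0,0,0,0,0],[0,0.1,0,0,0,0,0],[0,0.1,0,0,0,0,0],[0,0.1,0,0,0,0,0],[0,0.1,0,0,0,0,0]]

```text
t: 11.85
eef_pos: [0.4347, -0.154, 0.0408]
tool_rot: [[0.999, -0.033, -0.0], [-0.033, -0.999, 0.0], [-0.0, -0.0, -1.0]]
contact_force: [-0.6, 2.1, 0.9]
gripper_width: -0.0
grip_force: 1.1
```

Request:
jog_arm:
  plan:
    - [[0,0.12,0,0,0,0,0],[0,0.12,0,0,0,0,0],[0,0.12,0,0,0,0,0],[0,0.12,0,0,0,0,0],[0,0.12,0,0,0,0,0],[0,0.12,0,0,0,0,0],[0,0.12,0,0,0,0,0],[0,0.12,0,0,0,0,0],[0,0.12,0,0,0,0,0],[0,0.12,0,0,0,0,0],[0,0.12,0,0,0,0,0],[0,0.12,0,0,0,0,0],[0,0.12,0,0,0,0,0],[0,0.12,0,0,0,0,0],[0,0.12,0,0,0,0,0],[0,0.12,0,0,0,0,0],[0,0.12,0,0,0,0,0],[0,0.12,0,0,0,0,0],[0,0.12,0,0,0,0,0],[0,0.12,0,0,0,0,0]]

```text
t: 13.85
eef_pos: [0.4327, -0.2141, 0.0407]
tool_rot: [[0.999, -0.034, -0.0], [-0.034, -0.999, 0.0], [-0.0, -0.0, -1.0]]
contact_force: [-1.1, 2.0, 0.5]
gripper_width: -0.0001
grip_force: 1.1
```

Request:
jog_arm:
  plan:
    - [[0,0.1,0,0,0,0,0],[0,0.1,0,0,0,0,0],[0,0.1,0,0,0,0,0],[0,0.1,0,0,0,0,0],[0,0.1,0,0,0,0,0],[0,0.1,0,0,0,0,0],[0,0,0,0,0,0,0]]

```text
t: 14.55
eef_pos: [0.4323, -0.2293, 0.0408]
tool_rot: [[0.999, -0.034, 0.0], [-0.034, -0.999, -0.0], [0.0, 0.0, -1.0]]
contact_force: [-0.0, 1.0, -0.5]
gripper_width: 0.0
grip_force: 0.5
```

Request:
jog_arm:
  plan:
    - [[0,0.1,0,0,0,0,0],[0,0.08,0,0,0,0,0],[0,0.06,0,0,0,0,0],[0,0,0,0,0,0,0]]

```text
t: 14.95
eef_pos: [0.4321, -0.2352, 0.0408]
tool_rot: [[0.999, -0.034, 0.0], [-0.034, -0.999, -0.0], [0.0, 0.0, -1.0]]
contact_force: [-1.2, 1.2, -0.1]
gripper_width: 0.0
grip_force: 0.6
```

Request:
jog_arm:
  plan:
    - [[0,0.08,0,0,0,0,0],[0,0.08,0,0,0,0,0],[0,0,0,0,0,0,0]]

```text
t: 15.25
eef_pos: [0.4319, -0.2359, 0.0407]
tool_rot: [[0.999, -0.034, -0.001], [-0.034, -0.999, 0.006], [-0.001, -0.006, -1.0]]
contact_force: [1.7, 16.1, 7.7]
gripper_width: -0.0005
grip_force: 8.0
```

It is at the far stop (16 N). Hold, back off and rise clear.

Request:
jog_arm:
  plan:
    - [[0,0,0,0,0,0,0],[0,0,0,0,0,0,0],[0,0,0,0,0,0,0],[0,-0.3,0,0,0,0,0],[0,-0.5,0,0,0,0,0],[-0.3,-0.5,0,0,0,0,0],[0,0,-0.9,0,0,0,0],[0,0,-0.9,0,0,0,0],[0,0,-0.9,0,0,0,0],[0,0,-0.9,0,0,0,0],[0,0,-0.9,0,0,0,0],[0,0,0,0,0,0,0],[0,0,0,0,0,0,0],[0,0,0,0,0,0,0]]

```text
t: 16.65
eef_pos: [0.4248, -0.2056, 0.1521]
tool_rot: [[0.999, -0.034, -0.001], [-0.034, -0.999, 0.001], [-0.001, -0.001, -1.0]]
contact_force: [-0.1, -0.1, -0.6]
gripper_width: -0.0003
grip_force: 0.0
```

Run:
```python
from h import *
knob("w3"); s=robot.read_state(); print(s["contact_force"],s["eef_pos"])
```

```text
knob 494 [ 0.4259 -0.2676  0.0502] [ 0.445  -0.2483  0.0604]
[ 0.72738356 -0.06004741 -0.60554192] [ 0.42471188 -0.20557177  0.15185994]
```

View pics/w3.png

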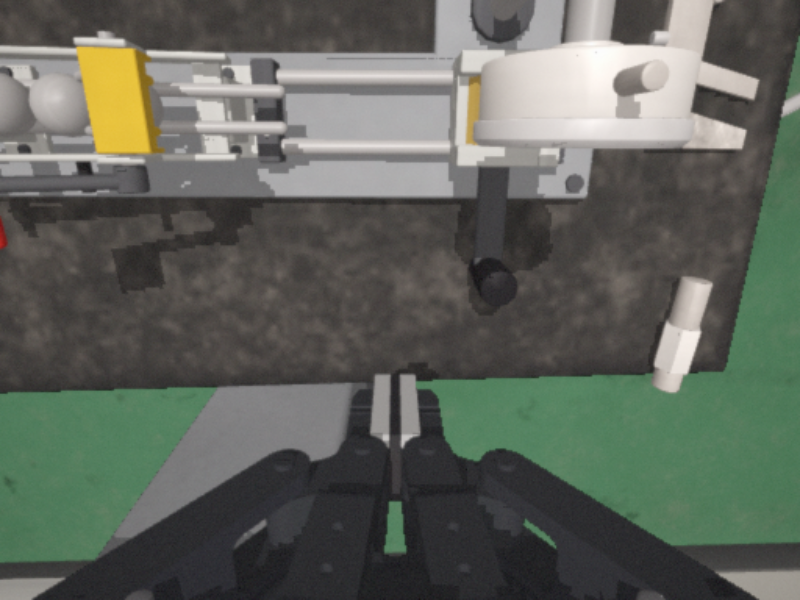

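The knob at (495,285) has travelled 90 mm to the far stop. The seat is under the dial, the gate is shut with balls waiting, and the robot is clear. Handing in.

```bash
python3 -c "
from cell import robot
print(robot.finish_job())"
```

```text
the job is handed in; nothing more can be done
None
```

I handed the job in: one ball was fed into the seat, the carriage was pushed 90 mm to its far stop under the indicator, the gate is shut with three balls still behind it, and the arm is clear. The dial hid the ball and plunger in the last view, so I did not see the plunger lift, and the hand-in gave no verdict.

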